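# Press the end cap onto a cork rod butt and hold it while the glue grabs

## Robot

A 6-joint arm with a two-finger parallel gripper is mounted at the origin on the work surface. World frame = base frame: x ahead of the robot, y to its left, z up, the work surface at z = 0. Lengths are in m, angles in rad, forces in N, time in s.
With the tool pointing down it reaches from about 0.25 to 0.775 m from the base axis. Payload 8.9 kg.
Tool frame: the origin (TCP) lies between the finger pads; the fingertips stand 14 mm ahead of it and the grasp point (between the pads) lies 5 mm behind it; z points along the fingers, y is the line along which they close (so a half turn about z gives the same grasp; the last joint's range is limited). The gripper opens to 85 mm and grips with 20 to 120 N. Pads are 22 mm wide; open, the fingers measure 114 mm over their backs; the gripper's body (76 mm by 85 mm) begins 54 mm behind the grasp point. The pads swing forward as they close: fully open they stand 13 mm farther back than shut.
Start: joints at [0.987, 0.291, -0.153, 1.127, 0, 1.431], TCP at [0.226, 0.474, 0.245] pointing down, gripper open.
Joint ranges: [-2.52, 2.52], [-0.91, 1.74], [-1.3, 1.37], [-1.96, 2.02], [-1.52, 1.47], [-3.14, 3.14]. Speed limits (rad/s): [2.22, 2.22, 2.79, 3.14, 3.14, 3.14].

## Interface

Orientations are given as a 3x3 rotation matrix whose columns are the frame's x, y, z axes.
In Python, from station import get_obs, camera, get_calibration, job_done gives the robot as it stands.
- The arm moves only by the shell command python3 -m inch 'ROWS' [OPENING] [FORCE]. ROWS is JSON, a list that holds one entry, the list of rows, each a list of 6 numbers: the shift along the tool's x, y, z in mm, then the turn, a rotation vector about the tool's x, y, z in degrees. In form: [[[dx, dy, dz, ax, ay, az], ...]]. A call has 1 to 8 rows; each row is the pose to reach, as a shift and turn from the pose commanded when the call began, along the tool's axes at that moment; what a row does not reach only later rows make up. A row lasts 1/10 s, in which the tool goes at most 50 mm and 8.59 degrees, less where a joint would pass 70% of its speed; a pose out of reach is approached as far as the arm can. A call with a gripper value outside its range is refused whole. OPENING is the closure in counts, from 0 (fully open) to 255 (shut), set as the call begins (- or left out, the last holds). The fingers move at their own pace and stop on an object; FORCE is the grip in N (left out, the last holds). Time passes only in rows, so rows that repeat a pose let the fingers close. It gives the time, the measured TCP pose, the force, the opening and the grip force at its end, in the units of the state.
- get_obs(): the state, without advancing time (a new reading comes with each control period).
- camera(name): name is "side" or "top" or "wrist"; returns the picture (384x512x3 uint8, red, green, blue); there is no depth.
- get_calibration(name): a dict with "fx", "fy", "cx", "cy" (pixels), "position" and "rotation" of the camera in the world. Camera axes: x right, y up, looking along -z (the intrinsics and any distortion apply to the point x, -y, -z); pixel columns grow to the right and rows downward; lengths in m; the calibration is good to about 2 mm. A picture is of the moment at which its call begins: read the wrist's pose just before it. get_calibration takes no time and is no camera call; for the wrist camera it gives the pose at the moment of the call.
- job_done(): hands the job in; it is judged then, once.
The state is a dict: "time": time; "qpos": joint angles; "joint_vel": joint speeds; "joint_efforts": joint torques, N m; "ee_pos": TCP position; "orientation": TCP orientation; "contact_force": force on the tool from outside, world axes, zero at the start; "moment": the same for the moment, N m; "grip_width": finger opening in m; "grip_force": force on a finger pad.
Only numpy, scipy, OpenCV 4.12 (cv2) and the standard library are available. Lean on these libraries where they do the work, as an engineer would, in place of code of your own. Each camera call takes 0.05 s, during which the arm holds its last target. There are 200 camera calls.

## Task

The cork rod butt in the sliding work holder has fresh glue under its metal end cap. With the press lever still locked by its safety catch, push the holder along its guides under the ram until it is home against the back stop; then flip the safety catch all the way down, and pull the lever fully down by its ball handle so that the press foot drives the cap home. Finish while still holding the lever down, with the foot pressing on the cap; keep the holder in its guides and leave the other things on the bench where they are.

Things in the scene. Friction and masses are not known exactly. Their poses are not given: they have to be found in the camera images.
- press: Small rack-and-pinion bench press of dark grey cast metal, fixed. Origin at bench height below the ram's axis; x points from its front to its back (column), y to its left side, z up; positions called 'press' are in this frame, mm. Base x -195 to 150, 125 wide, 25 thick. The lever and catch are on its left side (+y), a round spring drum on its right.
- head_front (a point): Centre of the lower front edge of the head that overhangs the slide (press -37, 0, 125). The head spans press x -37 to 141, y -32 to 32, z 125 to 225; the square ram (22 mm) rises out of its top to z 277 when the lever is up.
- back_stop (a point): Centre of the front face of the steel back stop on the base (press 34, 0, 34) that ends the slide. The two steel guide rails lead to it along press x from -193 to 42; inner faces at y +-31.5, tops at z 39.
- holder: Loose aluminium slide plate (204 x 60 x 15 mm, 0.4 to 0.6 kg) on the press base between the guide rails, axes as the press. It carries the upright cork butt in a round nest. Origin: butt's centre on the plate's underside; plate x -170 to +34 mm. Home = touching the back stop: origin then on the ram's axis. Starts 45 to 75 mm short of that. Slides with about 2 to 5 N.
- holder_knob (a point): Centre of the holder's upright pull knob, a cylinder 20 mm in diameter and 46 mm high (press z 40 to 86) at holder (-150, 0), the end away from the ram. This point is at press z 63. Home: press (-150, 0, 63).
- cap_top (a point): Centre of the top face of the steel end cap (disc, 35 mm in diameter, 12 mm thick) that stands up to 6 mm proud on top of the cork, about 103 mm above the bench at the start. The cap needs about 6 N to go down and stays where it is pressed.
- cap (a joint): How far the cap has been pressed down, m: 0 = 6 mm proud, 0.006 = seated on the cork (fully home). Starts at 0 to 0.0015.
- ram_axis (a point): Point on the top of the press base exactly below the ram's axis (press 0, 0, 25 mm).
- foot: Round rubber-faced press foot, 30 mm in diameter, under the ram, in front of the column and under the head. Origin: centre of its lower face, 113 mm above the bench with the lever up (10 mm above a proud cap). It is sprung in the ram (1.5 N per mm), so that with the lever fully down it presses on a seated cap with about 15 N.
- catch (a joint): Safety catch, rad: 0 = up, engaged under the lever's locking lug (starts at 0 to 0.1), 1.08 = flipped fully down, clear of the lug. Its front arm swings down about point catch_pivot, parallel to press y. It is light (about 1 N at the thumb bar) and stays where it is put. While it is engaged the lever has only 0.1 to 0.2 rad of play.
- catch_bar (a point): Centre of the catch's thumb bar, a steel cross bar 12 mm thick and 32 mm long lying along press y at the end of the catch's 80 mm arm, in front of the head on its left side. Engaged: press (-82, 49, 179); flipped fully down: about (-89, 49, 97). It can be pushed straight down from above.
- catch_pivot (a point): Hinge of the catch, on the left side of the head near its lower front corner (press -16, 45, 133 mm).
- lever_angle (a joint): Press lever, rad: 0 = up (leaning 0.174 back from upright), grows as the ball is pulled to the front and down, end stop at 1.35 = fully down. Swings about an axis parallel to press y through point lever_hub; 1 rad lowers the ram 17.8 mm. A return spring lifts it (about 5 N at the ball at the start, 12 N at the end while pressing): it springs up if released.
- lever_ball (a point): Centre of the lever's black ball handle (34 mm in diameter), 150 mm from point lever_hub. Lever up: press (56, 70, 323); fully down: about (-109, 70, 232).
- lever: The whole lever: dark hub with a locking lug, and a bare 12 mm round steel arm that carries the ball. Origin on the hub's axis in the press's middle plane (press 30, 0, 175); its own axes are those of the press when the lever is up, and turn with it.
- lever_hub (a point): Centre of the lever's hub, in the plane of the ball's swing (press 30, 70, 175 mm).
- thread_spool: Bystander: upright spool of purple thread, 36 mm in diameter, 44 mm high, standing right of the press base. Origin at its underside. Leave it alone.
- glue_bottle: Bystander: small white bottle, 34 mm in diameter, 78 mm high, right of the press. Origin at its underside. Leave it alone.
- wing_bolt: Bystander: upright bolt with wing nut, 50 mm high, left of the press. Origin at its underside. Leave it alone.
- cork_ring: Bystander: flat cork ring, 34 mm in diameter, 13 mm high, left of the press front. Origin at its underside. Leave it alone.
- tape_roll: Bystander: blue roll of tape, 90 mm in diameter, 24 mm high, lying on the bench to the left. Leave it alone.
- ratchet_wrench: Bystander: wrench lying on the bench to the right. Leave it alone.
- varnish_jar: Bystander: amber jar, 64 mm in diameter, 85 mm high, on the right. Leave it alone.
- spray_can: Bystander: plain white can, 52 mm in diameter, 165 mm high, on the left. Leave it alone.
Things that resemble listed ones, but are neither listed nor needed, are in the scene too. What is shaped like the holder but orange, pink or yellow is not meant.

How it is judged:
By the outcome, as a careful person would: the job done as asked, in the order asked, and still so for the second after the job is handed in, while the arm keeps its last pose, push and grip.
It also fails if it takes over 64 s, if anything falls off the work surface, if the arm or the gripper's body presses on something with over 40 N, if the wrist force passes 120 N, or if a joint passes its speed limit or range.

## Working session

There is one attempt and no reset: what is moved stays moved. The work goes in short steps, Python scripts to look and compute and a shell command to move; the robot and the scene stay as the last step left them, time stands still between calls to the robot, and variables do not carry over. Pictures are saved under pics/ and viewed, at most 10 in all, crops included, and the job is handed in when it is done.

```bash
mkdir -p pics
cat > h.py <<'E'
import numpy as np,cv2
from station import *
def snap(n,f):
    im=camera(n); cv2.imwrite('pics/'+f+'.png',im[:,:,::-1]); return im
E
python3 - <<'E'
from h import *
for n in ('side','top','wrist'):
    snap(n,n+'0'); print(n,{k:(np.round(v,4).tolist() if not isinstance(v,str) else v) for k,v in get_calibration(n).items()})
o=get_obs(); print(o['time'],o['ee_pos'],o['orientation'],o['contact_force'],o['grip_width'])
E
```

```text
side {'fx': 408.2609, 'fy': 408.2609, 'cx': 251.7975, 'cy': 191.8061, 'position': [0.225, -0.7845, 1.0485], 'rotation': [[0.9691, 0.1525, -0.1937], [-0.246, 0.6512, -0.7179], [0.0167, 0.7434, 0.6686]]}
top {'fx': 494.4036, 'fy': 494.4036, 'cx': 259.1933, 'cy': 193.6648, 'position': [0.1028, 0.0768, 2.1156], 'rotation': [[0.0279, 0.9817, -0.1883], [-0.9996, 0.027, -0.0071], [-0.0019, 0.1884, 0.9821]]}
wrist {'fx': 343.8875, 'fy': 343.8875, 'cx': 248.4169, 'cy': 192.5459, 'position': [0.1642, 0.5029, 0.3736], 'rotation': [[0.4292, -0.8699, -0.2429], [0.9032, 0.4126, 0.1182], [-0.0026, -0.2701, 0.9628]]}
0.15 [0.22571253 0.47365368 0.24484114] [[-9.02707338e-01  4.30254733e-01 -5.71532738e-04]
 [ 4.30255089e-01  9.02706932e-01 -8.68205836e-04]
 [ 1.42376894e-04 -1.02964065e-03 -9.99999460e-01]] [-0.27442957 -0.06935376 -0.75341555] 0.08549693986100827
```

View pics/top0.png

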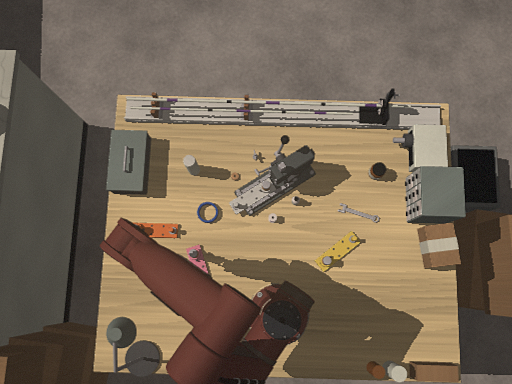

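View pics/side0.png

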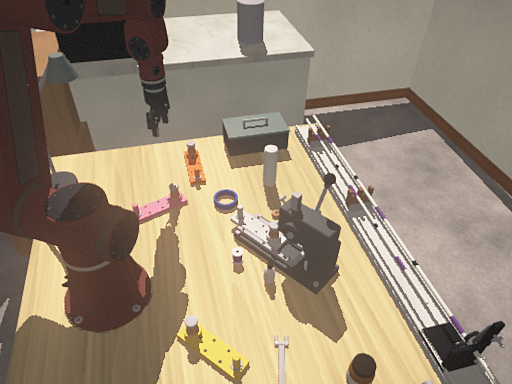

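The top view shows the press at about (272,182), with its front towards (237,208) and its ball at (285,140). In the side view the ball is at (330,180) and the knob near (240,213). I'll zoom in on both.

Run:
```python
import cv2,numpy as np
a=cv2.imread('pics/top0.png')[125:225,220:330]; b=cv2.imread('pics/side0.png')[165:295,220:350]
a=cv2.resize(a,(390,int(100*390/110)),interpolation=cv2.INTER_CUBIC)
b=cv2.resize(b,None,fx=400/130,fy=400/130,interpolation=cv2.INTER_CUBIC)
o=np.zeros((400,800,3),np.uint8);o[:a.shape[0],:390]=a;o[:400,400:]=b[:400,:400]
cv2.imwrite('pics/z.png',cv2.resize(o,(800,400)))
```

```text
(no output)
```

View pics/z.png

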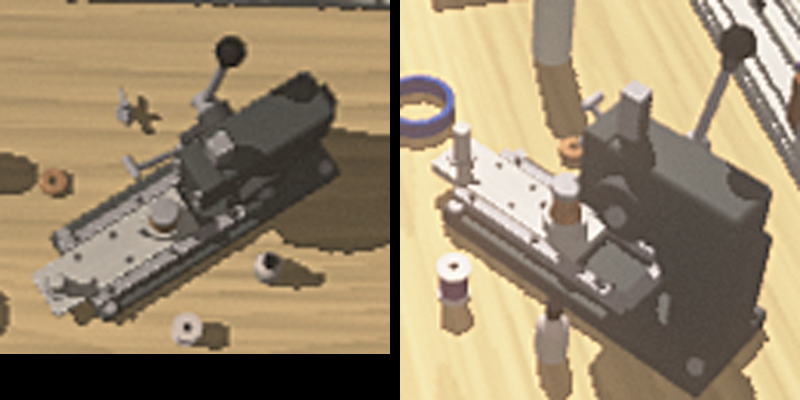

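The crops put the ball at (285.2,139.4) in top and (329.8,179.3) in side. The knob top is at (236.9,204.8) and (239.8,207.6), the cap top at (266,185.9) and (274.3,224.1), and the ram top at (282,165.9) and (296.7,194.2). I'll fit the press pose and holder offset from these.

```bash
cat >> h.py <<'E'
def proj(n,P,cal=None):
    c=cal or get_calibration(n); q=(np.asarray(P,float)-c['position'])@np.array(c['rotation'])
    return np.stack([c['cx']+c['fx']*q[...,0]/-q[...,2],c['cy']-c['fy']*q[...,1]/-q[...,2]],-1)
E
python3 - <<'E'
from h import *
from scipy.optimize import least_squares
obs={'top':[(285.2,139.4),(236.9,204.8),(266,185.9),(282,165.9)],'side':[(329.8,179.3),(239.8,207.6),(274.3,224.1),(296.7,194.2)]}
cal={n:get_calibration(n) for n in obs}
def pts(p):
    x,y,t,h=p; L=np.array([[56,70,323],[-150-h,0,86],[-h,0,103],[0,0,277]])/1e3
    c,s=np.cos(t),np.sin(t); return L@np.array([[c,s,0],[-s,c,0],[0,0,1]])+[x,y,0]
f=lambda p:np.concatenate([(proj(n,pts(p),cal[n])-obs[n]).ravel() for n in obs])
r=least_squares(f,[.5,0,-.6,60],x_scale=[.1,.1,.1,10])
print(r.x,np.degrees(r.x[2])); print(f(r.x).round(1)); print(pts(r.x).round(4))
E
```

```text
[ 5.68246221e-01  3.88641317e-03 -9.66438312e-01  7.00934208e+01] -55.37283642401182
[-0.  -0.  -0.5 -0.2  0.6 -1.4  0.5 -0.6 -0.4 -0.5 -0.7 -0.8 -0.4  0.9
 -0.2  0.4]
[[ 0.6577 -0.0024  0.323 ]
 [ 0.4432  0.185   0.086 ]
 [ 0.5284  0.0616  0.103 ]
 [ 0.5682  0.0039  0.277 ]]
```

The fit is good to about 3 mm: the press is at (0.568, 0.004), yaw -55.4°, and the holder is about 70 mm short of home. I'll use a tool frame of (−press x, press y, down) throughout, and hover first for a wrist view.

```bash
cat >> h.py <<'E'
from scipy.spatial.transform import Rotation as R
import json,os
PRESS=[0.5682,0.0039,-55.37]
if os.path.exists('press.json'): PRESS=json.load(open('press.json'))
def Rp(): return R.from_euler('z',PRESS[2],degrees=True).as_matrix()
def w(p): return Rp()@(np.array(p)/1e3)+[PRESS[0],PRESS[1],0]
def inpress(P): return (np.asarray(P)-[PRESS[0],PRESS[1],0])@Rp()*1e3
def go(p,tilt=0):
    """row to put the TCP at press p (mm); tilt leans the gripper body to the press front (deg)"""
    T=Rp()@R.from_euler('y',-tilt,degrees=True).as_matrix()@np.array([[-1,0,0],[0,1,0],[0,0,-1.]])
    o=get_obs();O=np.array(o['orientation'])
    print(p,'row',np.r_[O.T@(w(p)-o['ee_pos'])*1e3,R.from_matrix(O.T@T).as_rotvec(degrees=True)].round(1).tolist())
def st():
    o=get_obs();O=Rp().T@np.array(o['orientation'])
    print('t',round(o['time'],2),'tcp',inpress(o['ee_pos']).round(1),'F press',(Rp().T@o['contact_force']).round(1),'z',O[:,2].round(3),'w',round(o['grip_width'],4),'grip',round(float(o['grip_force']),1))
E
python3 -c "
from h import *
st();go([-260,0,230])"
```

```text
t 0.15 tcp [-581.2  -14.9  244.8] F press [-0.1 -0.3 -0.8] z [ 0.    -0.001 -1.   ] w 0.0855 grip 0.0
[-260, 0, 230] row [-285.9, -147.1, 15.0, -0.1, 0.0, 29.9]
```

```bash
python3 -m inch '[[[-286,-147,15,0,0,29.9],[-286,-147,15,0,0,29.9],[-286,-147,15,0,0,29.9],[-286,-147,15,0,0,29.9],[-286,-147,15,0,0,29.9],[-286,-147,15,0,0,29.9],[-286,-147,15,0,0,29.9],[-286,-147,15,0,0,29.9]]]' 255 20
python3 - <<'E'
from h import *
st(); im=snap('wrist','w1'); st(); c=get_calibration('wrist')
for n,p in dict(knob=[-220,0,86],cap=[-70,0,103],bar=[-82,49,179],stop=[34,0,34]).items(): print(n,proj('wrist',w(p),c).round(0))
cv2.imwrite('pics/w1z.png',cv2.resize(im[:,:,::-1],(768,576),interpolation=cv2.INTER_CUBIC))
E
```

```text
time: 0.95
ee_pos: [0.4223, 0.2159, 0.23]
orientation: [[-0.565, 0.825, -0.0], [0.825, 0.565, -0.001], [-0.0, -0.0, -1.0]]
contact_force: [0.0, 0.8, -0.1]
grip_width: 0.0001
grip_force: 0.0
t 0.95 tcp [-257.3    0.4  230. ] F press [-0.7  0.5 -0.1] z [ 0. -0. -1.] w 0.0001 grip 0.0
t 1.0 tcp [-2.59e+02  2.00e-01  2.30e+02] F press [-0.7 -0.8 -0.4] z [-0.    -0.001 -1.   ] w 0.0001 grip 0.0
knob [249. 227.]
cap [249. 387.]
bar [319. 462.]
stop [249. 410.]
```

View pics/w1z.png

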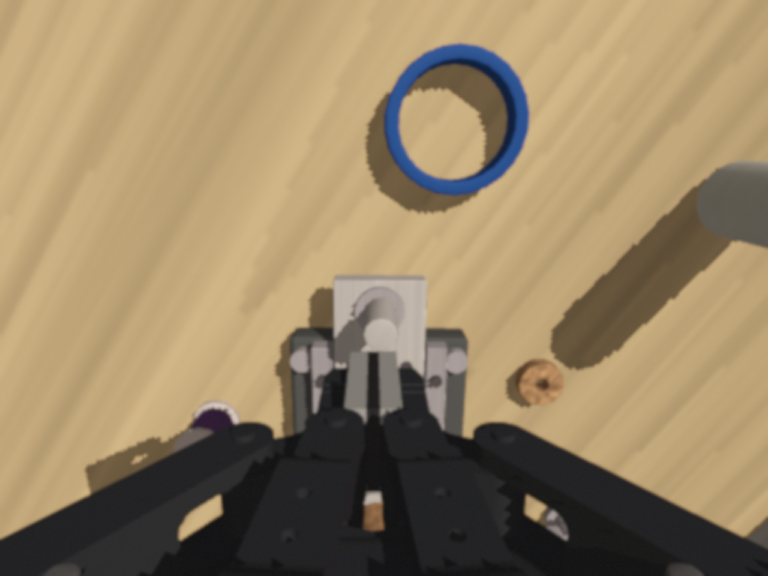

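The wrist view shows the knob top at (253.3,221.5), plate end corners at (222.7,184.7) and (284,184.7), and base front corners at (195.3,219.3) and (310.7,219.3). All of these sit a few mm off the prediction, so I'll refit with them included.

```bash
python3 - <<'E'
from h import *
from scipy.optimize import least_squares
obs={'top':[(285.2,139.4),(236.9,204.8),(266,185.9),(282,165.9)],'side':[(329.8,179.3),(239.8,207.6),(274.3,224.1),(296.7,194.2)],
'wrist':np.array([(380,332),(334,277),(426,277),(293,329),(466,329)])/1.5}
cal={n:get_calibration(n) for n in obs}
cal['wrist']['position']=np.array(cal['wrist']['position'])+Rp()@[.0017,.0002,0]
wt={'top':4.,'side':2.8,'wrist':.8}  # mm per pixel
def pts(p,n):
    x,y,t,h=p; L=np.array([[-150-h,0,86],[-170-h,-30,40],[-170-h,30,40],[-195,-62.5,25],[-195,62.5,25]] if n=='wrist' else [[56,70,323],[-150-h,0,86],[-h,0,103],[0,0,277]])/1e3
    c,s=np.cos(t),np.sin(t); return L@np.array([[c,s,0],[-s,c,0],[0,0,1]])+[x,y,0]
f=lambda p:np.concatenate([wt[n]*(proj(n,pts(p,n),cal[n])-obs[n]).ravel() for n in obs])
r=least_squares(f,[.5,0,-.6,60],x_scale=[.1,.1,.1,10],loss='soft_l1',f_scale=2)
print(r.x,np.degrees(r.x[2])); print(f(r.x).round(1))
json.dump([r.x[0],r.x[1],float(np.degrees(r.x[2]))],open('press.json','w'))
E
python3 -c "
from h import *
st();go([-255,0,150]);go([-255,0,77])"
```

```text
[ 5.67384343e-01  5.49966091e-03 -9.81586683e-01  7.06730501e+01] -56.24077417044395
[-0.4  0.8 -5.7 -2.5 -0.1 -5.4  0.4 -1.5 -2.2 -1.4 -1.5 -4.6 -2.2  0.9
 -1.8  0.1 -0.5  0.9 -1.1  0.6 -0.1  1.2 -3.2  3.8  1.1  5. ]
t 1.0 tcp [-257.2   -3.9  230. ] F press [-0.7 -0.8 -0.4] z [-0.    -0.001 -1.   ] w 0.0001 grip 0.0
[-255, 0, 150] row [-2.2, 3.9, 80.0, -0.0, -0.0, 0.7]
[-255, 0, 77] row [-2.2, 4.0, 153.0, -0.0, -0.0, 0.7]
```

```bash
python3 -m inch '[[[-2,4,50,0,0,0.7],[-2,4,100,0,0,0.7],[-2,4,140,0,0,0.7],[-2,4,160,0,0,0.7],[-2,4,160,0,0,0.7]]]' | head -1; python3 -c "
from h import *
st();im=snap('wrist','w2');c=get_calibration('wrist')
for h in(60,70,75): print(h,proj('wrist',w([-150-h,0,86]),c))"
```

```text
time: 1.5
t 1.5 tcp [-258.2   -2.    67.9] F press [-0.1 -0.6  0.6] z [-0.002 -0.005 -1.   ] w -0.0002 grip 0.0
60 [249.34920033 392.32962206]
70 [249.50205771 372.0723877 ]
75 [249.58077364 361.64065621]
```

View pics/w2.png

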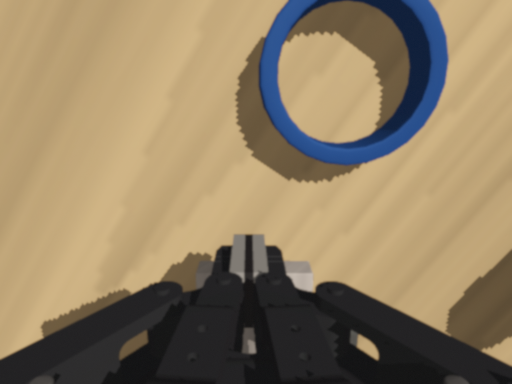

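The plate spans columns 197–312, centre 254.5, against the tool's 249, so I need to shift about 3 mm to +y. Next I'll start the push.

```bash
python3 -m inch '[[[-5,3.5,0,0,0,0],[-15,3.5,0,0,0,0],[-25,3.5,0,0,0,0],[-35,3.5,0,0,0,0],[-45,3.5,0,0,0,0],[-55,3.5,0,0,0,0],[-63,3.5,0,0,0,0],[-68,3.5,0,0,0,0]]]' | head -1; python3 -c "
from h import *
st()"
```

```text
time: 2.35
t 2.35 tcp [-187.5    4.3   71. ] F press [-5.6 -0.3  3.2] z [-0.     0.001 -1.   ] w 0.0003 grip 2.7
```

```bash
python3 -m inch '[[[-3,0,0,0,0,0],[-6,0,0,0,0,0],[-9,0,0,0,0,0],[-11,0,0,0,0,0],[-11,0,0,0,0,0]]]' | head -1; python3 -c "
from h import *
st()"; python3 -m inch '[[[-1,0,0,0,0,0],[-2,0,0,0,0,0],[-3,0,0,0,0,0],[-3,0,0,0,0,0]]]' | head -1; python3 -c "
from h import *
st()"
```

```text
time: 2.85
t 2.85 tcp [-177.1    4.1   70.6] F press [-3.1  0.3  1.3] z [ 0.  0. -1.] w -0.0001 grip 1.7
time: 3.25
t 3.25 tcp [-174.5    4.2   70.5] F press [-5.7  0.2  3.7] z [-0.  0. -1.] w -0.0002 grip 2.5
```

```bash
for i in 1 2 3; do python3 -m inch '[[[-1,0,0,0,0,0],[-2,0,0,0,0,0],[-2,0,0,0,0,0]]]' | head -1; python3 -c "
from h import *
st()"; done
```

```text
time: 3.55
t 3.55 tcp [-172.5    4.1   70.5] F press [-5.5  0.4  2. ] z [-0.  0. -1.] w -0.0001 grip 2.4
time: 3.85
t 3.85 tcp [-171.6    4.1   70.5] F press [-9.2  0.4  6.5] z [-0.003  0.    -1.   ] w 0.0002 grip 5.3
time: 4.15
t 4.15 tcp [-171.4    4.1   70.5] F press [-18.9   1.6   9.6] z [-0.006  0.001 -1.   ] w -0.0 grip 9.9
```

Home: at tool x = -171.4 the force rises sharply to 19 N, and contact there was predicted at -171. Backing off, rising and going above the catch bar with a tilt.

```bash
python3 -m inch '[[[10,0,0,0,0,0],[30,0,-10,0,0,0],[35,0,-50,0,0,0],[30,0,-100,0,0,0],[30,0,-150,0,0,0],[30,0,-170,0,0,0],[30,0,-170,0,0,0]]]' | head -1
python3 - <<'E'
from h import *
st();go([-95,47,225],20)
for a in (145,160,175,190,207):
    b=np.array([-16,47,133])+80.4*np.array([np.cos(np.radians(a)),0,np.sin(np.radians(a))])
    print(a,(b+[-4.8,0,6+13.2]).round(1))
E
```

```text
time: 4.85
t 4.85 tcp [-197.1    5.8  243.6] F press [-0.4  0.4 -0.8] z [ 0.004  0.006 -1.   ] w 0.0 grip 0.0
[-95, 47, 225] row [-102.1, 40.9, 19.2, 0.3, -19.8, 0.1]
145 [-86.7  47.  198.3]
160 [-96.4  47.  179.7]
175 [-100.9   47.   159.2]
190 [-100.    47.   138.2]
207 [-92.4  47.  115.7]
```

```bash
python3 -m inch '[[[-20,10,-5,0,-5,0],[-50,20,-5,0,-10,0],[-80,35,0,0,-20,0],[-98,41,10,0,-20,0],[-98,41,17,0,-20,0],[-98,41,17,0,-20,0]]]' | head -1
python3 - <<'E'
from h import *
im=snap('side','s2');st()
c=get_calibration('side')
for n,p in dict(bar=[-82,49,179],knob=[-150,0,86],cap=[0,0,103]).items(): print(n,proj('side',w(p),c).round(1))
z=im[150:270,210:370,::-1]; cv2.imwrite('pics/s2z.png',cv2.resize(z,(800,600),interpolation=cv2.INTER_CUBIC))
go([-94,47,200],20)
E
```

```text
time: 5.45
t 5.5 tcp [-100.9   44.2  222.2] F press [-0.7  0.4  0.3] z [ 0.341 -0.001 -0.94 ] w -0.0002 grip 0.0
bar [282.  197.6]
knob [254.8 216.1]
cap [291.1 235.7]
[-94, 47, 200] row [1.1, 2.8, 23.2, -0.1, -0.1, 0.2]
```

View pics/s2z.png

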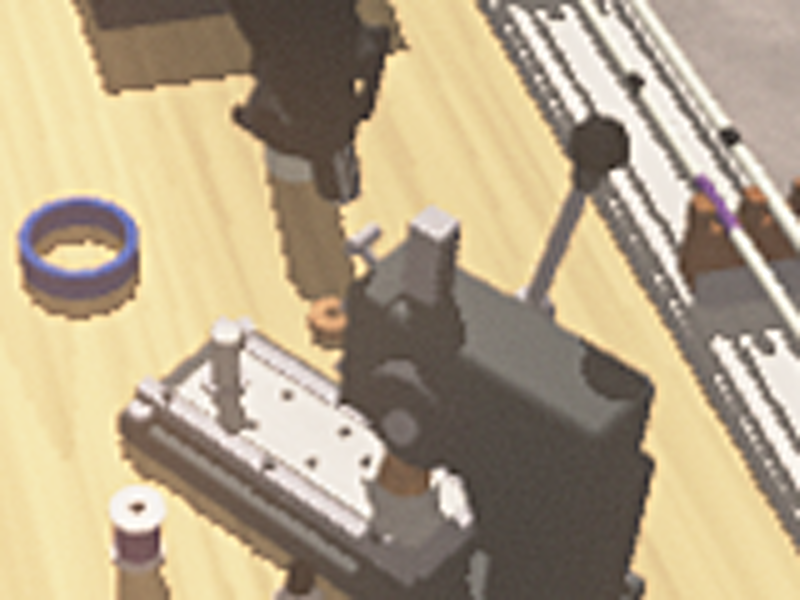

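The picture shows the holder home under the ram, the catch still engaged with its bar at (283,198) as predicted, and the fingertips clear above it. Pressing the bar down along its arc.

```bash
python3 -m inch '[[[-1,3,12,0,0,0],[-1,3,24,0,0,0],[5,3,33,0,0,0],[11,3,42,0,0,0],[16,3,50,0,0,0],[21,3,59,0,0,0]]]' | head -1; python3 -c "
from h import *
st()"; python3 -m inch '[[[3,0,10,0,0,0],[6,0,20,0,0,0],[7,0,28,0,0,0],[8,0,36,0,0,0],[8,0,44,0,0,0],[8,0,44,0,0,0]]]' | head -1; python3 -c "
from h import *
st();go([-93,47,113],20)"
```

```text
time: 6.1
t 6.1 tcp [-100.3   48.1  159.8] F press [-1.5  0.1  0.9] z [ 0.342  0.001 -0.94 ] w 0.0004 grip 0.7
time: 6.7
t 6.7 tcp [-92.3  48.3 116.5] F press [-3.  -2.3  4.5] z [ 0.342  0.001 -0.94 ] w -0.0003 grip 2.6
[-93, 47, 113] row [1.9, -1.3, 3.1, 0.1, 0.0, 0.1]
```

```bash
for i in 1 2; do python3 -m inch '[[[1,0,2,0,0,0],[1.5,0,4,0,0,0],[1.5,0,4,0,0,0]]]' | head -1; python3 -c "
from h import *
st()"; done
```

```text
time: 7.0
t 7.0 tcp [-92.   49.  115.6] F press [-13.6 -11.9  38.5] z [ 0.345  0.003 -0.939] w -0.0002 grip 20.3
time: 7.3
t 7.3 tcp [-91.7  49.6 114.7] F press [-26.3 -23.7  75.6] z [ 0.348  0.006 -0.937] w -0.0 grip 39.8
```

The catch is hard on its stop. Backing off now.

```bash
python3 -m inch '[[[-1.5,0,-6,0,0,0],[0,0,-25,0,0,0],[0,0,-70,0,0,0],[0,0,-120,0,0,0],[0,0,-160,0,0,0],[0,0,-200,0,0,0],[0,0,-240,0,0,0],[0,0,-250,0,0,0]]]' 0 | head -1
python3 - <<'E'
from h import *
st(); im=snap('side','s3')
c=get_calibration('side'); print(proj('side',w([56,70,323]),c),proj('side',w([-89,49,97]),c))
z=im[150:270,210:370,::-1]; cv2.imwrite('pics/s3z.png',cv2.resize(z,(800,600),interpolation=cv2.INTER_CUBIC))
im=snap('top','t3'); print(proj('top',w([56,70,323])))
hsv=im[120:160,265:305].astype(int).sum(2); ys,xs=np.where(hsv<120); print(len(xs),xs.mean()+265,ys.mean()+120)
go([56,70,400]); go([56,70,328])
E
```

```text
time: 8.1
t 8.1 tcp [-178.5   49.7  347.1] F press [-0.7  0.7 -0.5] z [ 0.343  0.007 -0.939] w 0.085 grip 0.0
[329.01985117 178.79726231] [278.6738689  214.95947912]
[285.11201348 139.60416927]
19 285.5263157894737 140.4736842105263
[56, 70, 400] row [-239.0, 20.4, 27.9, 0.2, 20.0, 0.2]
[56, 70, 328] row [-214.4, 20.1, 95.5, 0.2, 20.0, 0.2]
```

View pics/s3z.png

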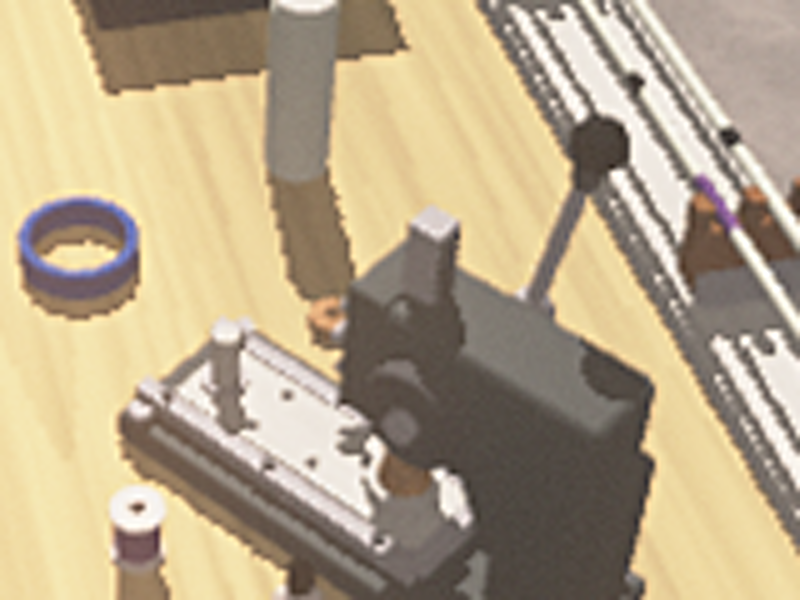

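The side view shows the catch swung down, with its shadow on the plate at crop (350,437). The ball is at (330,180), which agrees with the prediction. The open gripper goes above the ball next.

```bash
python3 -m inch '[[[-45,5,-10,0,5,0],[-90,10,-10,0,10,0],[-135,15,0,0,15,0],[-180,20,10,0,20,0],[-222,20,30,0,20,0],[-239,20,28,0,20,0],[-239,20,28,0,20,0],[-239,20,28,0,20,0]]]' 0 | head -1
python3 - <<'E'
from h import *
st(); im=snap('wrist','w4'); c=get_calibration('wrist'); print(proj('wrist',w([56,70,323]),c)); go([56,70,318])
cv2.imwrite('pics/w4z.png',im[:,:,::-1])
E
```

```text
time: 9.0
t 9.0 tcp [ 56.4  68.4 396.5] F press [-0.9  0.   0.5] z [-0.002 -0.002 -1.   ] w 0.0853 grip 0.0
[251.06293742 210.51356158]
[56, 70, 318] row [-0.6, 1.4, 79.2, -0.1, -0.1, 0.2]
```

View pics/w4z.png

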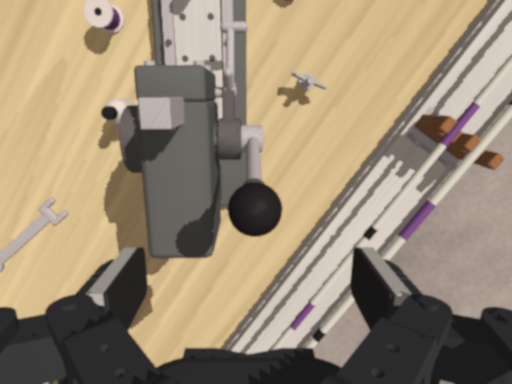

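The ball is at (255,209), about 2.4 mm further to +y than predicted. The catch arm is clearly swung down, with its bar at (235,25). Descending and grasping.

```bash
python3 -m inch '[[[0,3.5,25,0,0,0],[0,3.5,50,0,0,0],[0,3.5,70,0,0,0],[0,3.5,79,0,0,0],[0,3.5,79,0,0,0]]]' 0 | head -1; python3 -c "
from h import *
st()"; python3 -m inch '[[[0,0,0,0,0,0],[0,0,0,0,0,0],[0,0,0,0,0,0],[0,0,0,0,0,0],[0,0,0,0,0,0],[0,0,0,0,0,0],[0,0,0,0,0,0],[0,0,0,0,0,0]]]' 255 40 | head -1
python3 - <<'E'
from h import *
st()
# arc relative to start for the vertical tool
for a in np.arange(0,1.46,.15):
    th=a+np.radians(-9.97); p=150*np.array([-np.sin(th),np.cos(th)])
    print(round(a,2),(p-[26,147.7]).round(0))
E
```

```text
time: 9.55
t 9.55 tcp [ 54.5  72.  318.6] F press [0.3 0.3 0.1] z [-0.001 -0.001 -1.   ] w 0.0852 grip 0.0
time: 10.35
t 10.35 tcp [ 56.2  72.1 320.3] F press [-1.  -1.   5.4] z [ 0.001  0.001 -1.   ] w 0.0323 grip 39.3
0.0 [-0.  0.]
0.15 [-22.   2.]
0.3 [-45.   1.]
0.45 [-67.  -3.]
0.6 [-88. -11.]
0.75 [-108.  -22.]
0.9 [-126.  -36.]
1.05 [-141.  -52.]
1.2 [-154.  -70.]
1.35 [-164.  -90.]
```

The width is 32.3 mm, under the 34 mm ball, and there is an upward force, so the pads sit slightly above the equator. I'll regrasp 5 mm lower.

```bash
python3 -m inch '[[[0,0,0,0,0,0],[0,0,0,0,0,0],[0,0,3,0,0,0],[0,0,5,0,0,0],[0,0,5,0,0,0]]]' 90 | head -1; python3 -c "
from h import *
st()"; python3 -m inch '[[[0,0,0,0,0,0],[0,0,0,0,0,0],[0,0,0,0,0,0],[0,0,0,0,0,0],[0,0,0,0,0,0],[0,0,0,0,0,0]]]' 255 60 | head -1; python3 -c "
from h import *
st()"
```

```text
time: 10.85
t 10.85 tcp [ 55.9  72.1 313.8] F press [-0.7  0.6 -1.1] z [-0.001 -0.001 -1.   ] w 0.055 grip 0.0
time: 11.45
t 11.45 tcp [ 56.   72.1 314.7] F press [-1.1 -1.1  3.9] z [ 0.  0. -1.] w 0.0315 grip 59.3
```

The width deficit scales with force (1.7 mm at 40 N, 2.5 mm at 60 N), so it is just pad compliance and the grasp is centred. Pulling along the arc.

```bash
python3 -m inch '[[[11,0,-1,0,0,0],[22,0,-2,0,0,0],[34,0,-2,0,0,0],[45,0,-1,0,0,0],[56,0,1,0,0,0],[67,0,3,0,0,0]]]' | head -1; python3 -c "
from h import *
st()"; python3 -m inch '[[[11,0,4,0,0,0],[21,0,8,0,0,0],[31,0,13,0,0,0],[41,0,19,0,0,0]]]' | head -1
python3 - <<'E'
from h import *
st(); im=snap('side','s5')
z=im[150:270,210:370,::-1]; cv2.imwrite('pics/s5z.png',cv2.resize(z,(800,600),interpolation=cv2.INTER_CUBIC))
E
```

```text
time: 12.05
t 12.05 tcp [-10.4  72.  312.4] F press [-0.3 -8.2 26. ] z [ 0.002  0.001 -1.   ] w 0.0275 grip 45.5
time: 12.45
t 12.45 tcp [-52.7  71.9 291.7] F press [-0.2  0.3 -0.4] z [-0. -0. -1.] w 0.0001 grip 0.0
```

View pics/s5z.png

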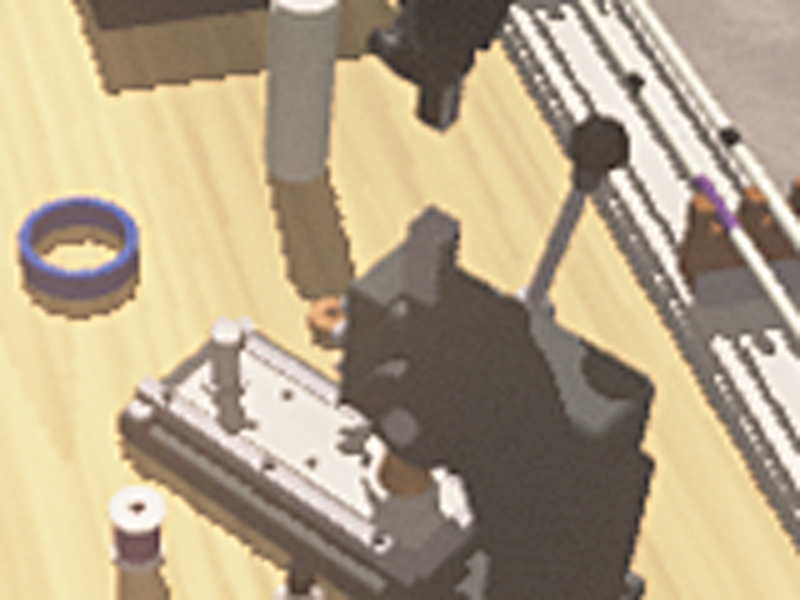

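The grip slipped off and the lever is still up, so nothing was lost. First I'll check in the earlier wrist picture (bar at about (235,25)) whether the catch is really fully down.

Run:
```python
from h import *
# reconstruct w4 wrist pose from the current camera-in-tool transform
o=get_obs();c=get_calibration('wrist');O=np.array(o['orientation']);C=np.array(c['rotation'])
rel=O.T@(np.array(c['position'])-o['ee_pos']); rR=O.T@C
O4=Rp()@np.array([[-1,0,0],[0,1,0],[0,0,-1.]]); c['position']=w([56.4,68.4,396.5])+O4@rel; c['rotation']=O4@rR
print('ball',proj('wrist',w([56,72.4,323]),c))
for q in(0,.3,.6,.8,.9,1.0,1.08):
    a=np.radians(145.1)+q; b=[-16+80.4*np.cos(a),50,133+80.4*np.sin(a)]
    print(q,proj('wrist',w([b[0],34,b[2]]),c).round(1),proj('wrist',w([b[0],66,b[2]]),c).round(1))
    for n in('top','side'): print('   ',n,proj(n,w(b)).round(1))
im=cv2.imread('pics/w4.png')[0:170,190:300]; b=cv2.imread('pics/s5.png')[195:260,260:310]; t=cv2.imread('pics/t3.png')[150:215,235:300]
A=cv2.resize(im,(388,600),interpolation=cv2.INTER_CUBIC);B=cv2.resize(b,(400,300),interpolation=cv2.INTER_CUBIC)
T=cv2.resize(t,(400,300),interpolation=cv2.INTER_CUBIC)
cv2.imwrite('pics/chk.png',np.hstack([A,np.vstack([B,T])]))
```

```text
ball [255.18188422 209.33493467]
0 [211.4  15.8] [246.4  15.9]
    top [257.2 171.8]
    side [282.2 197.5]
0.3 [213.5   8.7] [246.6   8.7]
    top [255.  174.4]
    side [279.1 200.9]
0.6 [215.7  10.2] [246.8  10.2]
    top [254.3 176.2]
    side [277.8 205.7]
0.8 [217.1  15.2] [246.9  15.3]
    top [254.6 176.9]
    side [277.8 209.4]
0.9 [217.8  18.8] [246.9  18.8]
    top [255. 177.]
    side [278.2 211.4]
1.0 [218.4  22.9] [246.9  22.9]
    top [255.6 177.1]
    side [278.7 213.4]
1.08 [218.9  26.5] [247.   26.5]
    top [256.1 177.1]
    side [279.2 215.1]
```

View pics/chk.png

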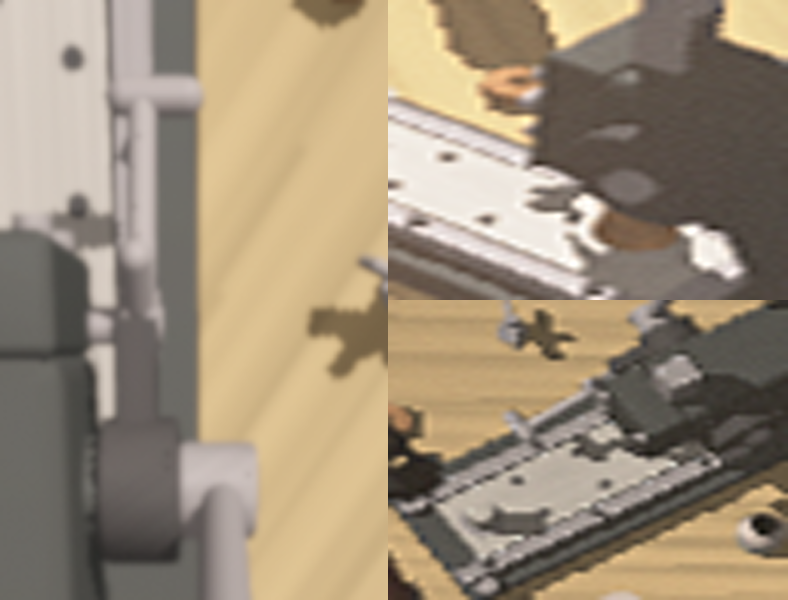

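The bar is at row 26.9, columns 222–247, against 26.5 predicted for 1.08 rad. The catch is fully down, so the ball simply slipped from the pads. I'll regrasp more firmly and watch the force in smaller steps.

```bash
python3 -m inch '[[[0,0,-50,0,0,0],[0,0,-100,0,0,0],[-50,0,-105,0,0,0],[-100,0,-105,0,0,0],[-109,0,-105,0,0,0],[-109,0,-70,0,0,0],[-109,0,-40,0,0,0],[-109,0,-25,0,0,0]]]' 0 | head -1; python3 -c "
from h import *
st();go([57,72,314])"
```

```text
time: 13.3
t 13.3 tcp [ 56.3  71.4 314.1] F press [-0.6 -0.2  0.2] z [-0.003 -0.003 -1.   ] w 0.0851 grip 0.0
[57, 72, 314] row [-0.7, 0.6, 0.1, -0.2, -0.2, 0.1]
```

```bash
python3 -m inch '[[[0,0,3,0,0,0],[0,0,3,0,0,0],[0,0,3,0,0,0],[0,0,3,0,0,0],[0,0,3,0,0,0],[0,0,3,0,0,0],[0,0,3,0,0,0],[0,0,3,0,0,0]]]' 255 100 | head -1; python3 -c "
from h import *
st()"; python3 -m inch '[[[6,0,-1,0,0,0],[12,0,-1,0,0,0]]]' | head -1; python3 -c "
from h import *
st()";python3 -m inch '[[[6,0,-1,0,0,0],[12,0,-1,0,0,0]]]' | head -1; python3 -c "
from h import *
st()"
```

```text
time: 14.1
t 14.1 tcp [ 57.3  72.2 316.3] F press [-0.2 -2.8  5.7] z [ 0.002  0.001 -1.   ] w 0.0304 grip 98.2
time: 14.3
t 14.3 tcp [ 47.   72.2 317.7] F press [ 6.5 -3.3  9.7] z [ 0.005  0.002 -1.   ] w 0.0301 grip 98.9
time: 14.5
t 14.5 tcp [ 35.   72.1 318.6] F press [ 6.9 -3.8  6.3] z [ 0.005  0.002 -1.   ] w 0.0301 grip 98.9
```

Pulling properly now, about 6.5 N as expected. Continuing in short steps.

```bash
S='from h import *
st()'; python3 -m inch '[[[11,0,-1,0,0,0],[22,0,-1,0,0,0]]]' | head -1; python3 -c "$S"; python3 -m inch '[[[11,0,1,0,0,0],[22,0,3,0,0,0]]]' | head -1; python3 -c "$S"
```

```text
time: 14.7
t 14.7 tcp [ 12.2  72.1 319. ] F press [ 4.6 -2.  -1.1] z [ 0.003  0.002 -1.   ] w 0.0291 grip 98.8
time: 14.9
t 14.9 tcp [-10.2  71.9 315.3] F press [ 1.9 -1.7  9.2] z [ 0.003  0.001 -1.   ] w 0.0285 grip 97.0
```

```bash
cat >> h.py <<'E'
def lever():
    """lever angle: best match of ram top drop, from side and top pictures vs s3/t3 (template shift of the ram top)"""
    for n,f in(('side','s3'),('top','t3')):
        a=cv2.imread('pics/'+f+'.png'); b=camera(n)[:,:,::-1].copy(); c=get_calibration(n)
        u0,v0=proj(n,w([0,2,277]),c); r=9
        t=cv2.getRectSubPix(a,(2*r+1,2*r+1),(float(u0),float(v0)))
        m=[(cv2.absdiff(t,cv2.getRectSubPix(b,(2*r+1,2*r+1),tuple(map(float,proj(n,w([0,2,277-17.8*q]),c))))).mean(),round(q,2)) for q in np.arange(0,1.5,.05)]
        print(n,sorted(m)[:3])
E
python3 - <<'E'
from h import *
lever(); im=snap('wrist','w6'); c=get_calibration('wrist'); o=get_obs()
for q in(.2,.3,.4,.5):
    th=q-.174; p=[30-150*np.sin(th),72,175+150*np.cos(th)]; print(q,np.round(p),proj('wrist',w(p),c).round(0))
g=cv2.cvtColor(im,cv2.COLOR_RGB2GRAY)
m=(g<45).astype(np.uint8); 
for r in range(150,290,6): print(r,''.join('#' if v else '.' for v in m[r,170:330:3]))
E
```

```text
side [(np.float64(4.914127423822714), np.float64(0.35)), (np.float64(4.9529085872576175), np.float64(0.3)), (np.float64(5.473684210526316), np.float64(0.25))]
top [(np.float64(29.97599261311173), np.float64(1.2)), (np.float64(29.977839335180054), np.float64(1.25)), (np.float64(29.977839335180054), np.float64(1.3))]
0.2 [ 26.  72. 325.] [247. 361.]
0.3 [ 11.  72. 324.] [247. 328.]
0.4 [ -4.  72. 321.] [248. 293.]
0.5 [-18.  72. 317.] [248. 255.]
150 ......................................................
156 ......................................................
162 ......................................................
168 ......................................................
174 ......................................................
180 ......................................................
186 ......................................................
192 ......................................................
198 ......................................................
204 ......................................................
210 ......................................................
216 ......................................................
222 ......................................................
228 ......................................................
234 ......................................................
240 ......................................................
246 ..............#.................#.....................
252 ...........####.....#...........#......###............
258 ...........###......#...........#........#............
264 ........######......#...........##......###...........
270 ........######.....##...........##......####..........
276 .......#########....#...........#...#########.........
282 ......####....###...#...........##..#####...###.......
288 ...################.#...........################......
```

The side view puts the lever at about 0.33 rad, so it is unlocked, but the ball is slipping backwards through the pads, which hold it only by friction. I'll change the grasp so the fingers sit ahead of and behind the ball, with the tool near-horizontal along press +y and rolling with the lever. The pads then push on the ball directly. Release and lift first.

```bash
cat >> h.py <<'E'
def ori(z,phi):
    z=np.array(z,float);z/=np.linalg.norm(z); x=np.array([-1,0,0])+z*z[0]; x/=np.linalg.norm(x)
    return np.c_[x,np.cross(z,x),z]@R.from_euler('z',phi,degrees=True).as_matrix()
def ball(a): return np.array([30-150*np.sin(a-.174),72.4,175+150*np.cos(a-.174)])
def go2(p,z,phi,off=0):
    T=Rp()@ori(z,phi); o=get_obs();O=np.array(o['orientation']); p=np.array(p)+off*np.array(z)/np.linalg.norm(z)
    print('row',np.r_[O.T@(w(p)-o['ee_pos'])*1e3,R.from_matrix(O.T@T).as_rotvec(degrees=True)].round(1).tolist())
Z0=[0,.906,-.423]
E
python3 -m inch '[[[0,0,0,0,0,0],[0,0,0,0,0,0],[0,0,0,0,0,0],[0,0,-30,0,0,0],[0,0,-75,0,0,0],[40,0,-110,0,0,0],[50,0,-110,0,0,0]]]' 0 | head -1; python3 -c "
from h import *
st(); print(get_obs()['qpos'].round(2)); go2([-60,20,420],[0,.5,-.866],-40); go2([-30,-20,420],Z0,-80);lever()"
```

```text
time: 15.75
t 15.75 tcp [-62.2  72.8 429. ] F press [-0.   0.5  0.2] z [ 0.003  0.006 -1.   ] w 0.0854 grip 0.0
[0.04 0.44 0.54 1.67 0.   1.02]
row [-2.0, -52.8, 8.7, -28.5, -10.2, -38.9]
row [-31.9, -92.9, 8.5, -53.4, -44.7, -70.5]
side [(np.float64(1.0674053554939982), np.float64(0.0)), (np.float64(2.046168051708218), np.float64(0.05)), (np.float64(3.4783010156971375), np.float64(0.1))]
top [(np.float64(20.668513388734997), np.float64(0.0)), (np.float64(20.708217913204063), np.float64(0.05)), (np.float64(20.867036011080334), np.float64(0.1))]
```

```bash
python3 -m inch '[[[0,-20,0,-8,-3,-11],[0,-40,5,-16,-6,-22],[-2,-53,9,-28.5,-10.2,-38.9],[-2,-53,9,-28.5,-10.2,-38.9],[-2,-53,9,-28.5,-10.2,-38.9],[-2,-53,9,-28.5,-10.2,-38.9],[-2,-53,9,-28.5,-10.2,-38.9],[-2,-53,9,-28.5,-10.2,-38.9]]]' | head -1; python3 -c "
from h import *
st(); print(get_obs()['qpos'].round(2)); go2([-30,-30,420],Z0,-80); go2(ball(0),Z0,-80,-100)"
```

```text
time: 16.65
t 16.65 tcp [-58.1  18.2 414.4] F press [ 0.1 -0.3  0.6] z [-0.002  0.493 -0.87 ] w 0.0855 grip 0.0
[-0.22 -0.03 -0.21  1.02  0.37  0.13]
row [3.4, -48.0, -28.7, -18.1, -31.4, -39.1]
row [-52.1, -115.9, 24.8, -18.1, -31.4, -39.1]
```

```bash
python3 -m inch '[[[3,-48,-29,-18.1,-31.4,-39.1],[3,-48,-29,-18.1,-31.4,-39.1],[3,-48,-29,-18.1,-31.4,-39.1],[3,-48,-29,-18.1,-31.4,-39.1],[3,-48,-29,-18.1,-31.4,-39.1],[3,-48,-29,-18.1,-31.4,-39.1],[3,-48,-29,-18.1,-31.4,-39.1],[3,-48,-29,-18.1,-31.4,-39.1]]]' | head -1; python3 -c "
from h import *
st(); print(get_obs()['qpos'].round(2)); go2(ball(0),Z0,-80,-90); go2(ball(0),Z0,-80,8)"
```

```text
time: 17.45
t 17.45 tcp [-29.6 -29.2 419.9] F press [-0.4 -0.6  0.7] z [-0.004  0.907 -0.421] w 0.0855 grip 0.0
[-0.68 -0.21 -0.75  0.47  1.05 -0.76]
row [29.5, -92.3, 42.7, 0.2, 0.1, -0.1]
row [29.6, -92.7, 140.7, 0.2, 0.1, -0.1]
```

```bash
python3 -m inch '[[[10,-45,0,0,0,0],[20,-80,15,0,0,0],[30,-92,43,0,0,0],[30,-92,43,0,0,0],[30,-92,43,0,0,0]]]' | head -1; python3 -c "
from h import *
st(); print(get_obs()['qpos'].round(2)); go2(ball(0),Z0,-80,8)
im=snap('wrist','w7');c=get_calibration('wrist');u,v=proj('wrist',w(ball(0)),c);print(u,v)
g=cv2.cvtColor(im,cv2.COLOR_RGB2GRAY);m=cv2.morphologyEx((g<50).astype(np.uint8),cv2.MORPH_OPEN,np.ones((9,9)))
n,l,s,ce=cv2.connectedComponentsWithStats(m)
print([(ce[i].round(0).tolist(),s[i].tolist()) for i in range(1,n) if s[i][4]>800])"
```

```text
time: 17.95
t 17.95 tcp [ 54.8  -8.1 361.6] F press [-1.2  0.8 -0.2] z [-0.005  0.907 -0.421] w 0.0856 grip 0.0
[-0.69  0.03 -0.7   0.3   1.06 -0.79]
row [1.1, -1.9, 97.4, 0.3, 0.1, 0.1]
245.93290094275847 200.67896418404888
[([246.0, 201.0], [223, 178, 48, 47, 1776]), ([264.0, 347.0], [0, 252, 512, 132, 28990])]
```

The ball blob is at (246,201), predicted (245.9,200.7), so the alignment is exact. Advancing and gripping.

```bash
S='from h import *
st()'; python3 -m inch '[[[1,-1,30,0,0,0],[1,-1,60,0,0,0],[1,-1,85,0,0,0],[1,-1,97,0,0,0],[1,-1,97,0,0,0]]]' | head -1; python3 -c "$S"; python3 -m inch '[[[0,0,0,0,0,0],[0,0,0,0,0,0],[0,0,0,0,0,0],[0,0,0,0,0,0],[0,0,0,0,0,0],[0,0,0,0,0,0],[0,0,0,0,0,0],[0,0,0,0,0,0]]]' 255 60 | head -1; python3 -c "$S
lever()
for a in(.2,.4,.6): go2(ball(a),Z0,-80-57.8*a,8)"
```

```text
time: 18.5
t 18.5 tcp [ 54.8  79.6 320.8] F press [ 0.2 -0.6 -0.1] z [-0.005  0.908 -0.42 ] w 0.0857 grip 0.0
time: 19.3
t 19.3 tcp [ 55.4  78.3 321.3] F press [ -4.9 -11.9   7.3] z [-0.004  0.908 -0.418] w 0.0315 grip 58.0
side [(np.float64(96.70637119113573), np.float64(1.45)), (np.float64(96.95567867036011), np.float64(1.4)), (np.float64(97.27793167128347), np.float64(1.35))]
top [(np.float64(5.471837488457987), np.float64(0.05)), (np.float64(5.5484764542936285), np.float64(0.1)), (np.float64(5.613111726685134), np.float64(0.0))]
row [4.2, 29.1, 1.2, 0.2, 0.3, -11.4]
row [12.6, 57.7, 2.9, 0.2, 0.3, -22.9]
row [26.0, 84.2, 7.0, 0.2, 0.3, -34.5]
```

```bash
python3 -m inch '[[[1.5,14.6,0.6,0,0,-5.7],[4.2,29,1.2,0,0,-11.4],[8,43.5,2,0,0,-17.2],[12.6,57.7,3,0,0,-23]]]' | head -1; python3 -c "
from h import *
st(); print(get_obs()['qpos'].round(2))
lever()
for a in(.5,.6,.7,.8,.9): go2(ball(a),[.1*(a-.4),.906,-.423],-80-57.8*a,8)"
```

```text
time: 19.8
t 19.8 tcp [ -1.2  80.5 320.6] F press [4.  6.5 5.7] z [ 0.001  0.91  -0.415] w 0.0315 grip 59.7
[-0.44  0.08 -0.86 -0.23  0.89 -0.84]
side [(np.float64(20.82456140350877), np.float64(0.35)), (np.float64(21.010156971375807), np.float64(0.3)), (np.float64(21.072945521698983), np.float64(0.4))]
top [(np.float64(32.38319482917821), np.float64(1.35)), (np.float64(32.3859649122807), np.float64(1.4)), (np.float64(32.38781163434903), np.float64(1.3))]
row [2.6, 16.2, 1.7, 0.5, 0.6, -5.1]
row [4.2, 30.8, 4.0, 1.0, 0.9, -10.9]
row [7.1, 45.2, 6.8, 1.5, 1.1, -16.7]
row [11.4, 59.1, 10.2, 2.0, 1.5, -22.5]
row [16.9, 72.4, 14.2, 2.4, 1.8, -28.3]
```

The grip holds (width steady, lever about 0.37). Continuing.

```bash
python3 -m inch '[[[1.5,14.5,1.5,0.5,0.6,-5.6],[4,29,3.5,1,0.9,-11.4],[7,43.5,6,1.5,1.1,-17.2],[11,57.5,9,2,1.5,-23]]]' | head -1; python3 -c "
from h import *
st(); print(get_obs()['qpos'].round(2))
lever()
for a in(.9,1,1.1,1.2,1.3,1.38): go2(ball(a),[.15*(a-.4),.906,-.423],-80-57.8*a,8)"
```

```text
time: 20.3
t 20.3 tcp [-55.3  80.5 297.3] F press [ 1.3  5.1 15. ] z [ 0.041  0.907 -0.419] w 0.0311 grip 61.8
[-0.34  0.05 -1.02 -0.45  0.78 -1.13]
side [(np.float64(16.395198522622344), np.float64(0.0)), (np.float64(16.444136657433056), np.float64(0.05)), (np.float64(16.484764542936286), np.float64(0.1))]
top [(np.float64(25.506001846722068), np.float64(0.1)), (np.float64(25.51431209602955), np.float64(0.05)), (np.float64(25.55309325946445), np.float64(0.15))]
row [1.8, 17.7, 4.1, 1.4, 1.4, -5.0]
row [3.0, 32.0, 8.1, 2.0, 2.1, -10.8]
row [5.5, 46.0, 12.5, 2.5, 2.8, -16.6]
row [9.4, 59.6, 17.4, 2.9, 3.6, -22.4]
row [14.6, 72.6, 22.6, 3.3, 4.4, -28.1]
row [19.7, 82.4, 27.1, 3.5, 5.1, -32.7]
```

```bash
python3 -m inch '[[[1,14,3.5,1,1.2,-5.5],[2.5,28.5,7.5,1.7,2,-11],[5,42.5,12,2.2,2.7,-16.8],[9,56,17,2.7,3.5,-22.4]]]' | head -1; python3 -c "
from h import *
st(); print(get_obs()['qpos'].round(2))
for a in(1.2,1.3,1.38): go2(ball(a),[.15*(a-.4),.906,-.423],-80-57.8*a,8)"
```

```text
time: 20.8
t 20.8 tcp [-96.1  80.5 253. ] F press [-11.9  -4.8  21. ] z [ 0.114  0.9   -0.42 ] w 0.0313 grip 64.1
[-0.21  0.13 -1.19 -0.79  0.6  -1.41]
row [0.7, 3.8, 0.5, 0.2, 0.3, 0.0]
row [0.3, 18.0, 5.3, 0.5, 1.0, -5.7]
row [0.9, 29.2, 9.4, 0.8, 1.7, -10.4]
```

```bash
python3 -c "
from h import *
for a in(1.25,1.3,1.35,1.4): 
  th=a-.174; go2(ball(a)+3*np.array([-np.sin(th),0,np.cos(th)]),[.15*(a-.4),.906,-.423],-80-57.8*a,8)"
```

```text
row [-2.5, 11.1, 1.9, 0.4, 0.6, -2.9]
row [-2.6, 18.3, 4.4, 0.5, 1.0, -5.7]
row [-2.3, 25.5, 7.0, 0.7, 1.4, -8.6]
row [-1.6, 32.6, 9.7, 0.8, 1.8, -11.5]
```

```bash
python3 -m inch '[[[-2.5,8,1.9,0.3,0.5,-2.9],[-2.6,15,4.2,0.5,0.8,-5.7],[-2.5,19,5.5,0.6,1.1,-7.2],[-2.5,19,5.5,0.6,1.1,-7.2]]]' | head -1; python3 -c "
from h import *
st(); o=get_obs(); print(o['qpos'].round(2)); O=Rp().T@np.array(o['orientation']); b=inpress(o['ee_pos'])-8*O[:,2]; print(b, 'a',np.arctan2(30-b[0],b[2]-175)+.174, np.hypot(30-b[0],b[2]-175)); print('F tool',np.array(o['orientation']).T@o['contact_force'])"
```

```text
time: 21.2
t 21.2 tcp [-107.    79.4  233.9] F press [-4.6  1.6 13.1] z [ 0.136  0.896 -0.423] w 0.0314 grip 62.3
[-0.17  0.19 -1.25 -0.92  0.54 -1.51]
[-108.10833047   72.27449617  237.29197563] a 1.3210803137533962 151.50643938099307
F tool [-8.68105125 -9.84531551 -4.75058267]
```

```bash
cat >> h.py <<'E'
def st2():
    st(); o=get_obs(); O=Rp().T@np.array(o['orientation']); b=inpress(o['ee_pos'])-8*O[:,2]; F=Rp().T@o['contact_force']
    th=np.arctan2(30-b[0],b[2]-175); print('a',round(th+.174,3),'tang',round(F@[np.cos(th),0,np.sin(th)],1),'rad',round(F@[-np.sin(th),0,np.cos(th)],1),'q',o['qpos'].round(3))
E
for i in 1 2; do python3 -m inch '[[[0,1.5,0.5,0,0,-0.6],[0,3,1,0,0,-1.2],[0,3,1,0,0,-1.2]]]' | head -1; python3 -c "
from h import *
st2()"; done
```

```text
time: 21.5
t 21.5 tcp [-108.1   79.4  231.4] F press [-6.3  3.  13.2] z [ 0.135  0.896 -0.423] w 0.0316 grip 62.1
a 1.339 tang 9.6 rad 11.0 q [-0.168  0.203 -1.251 -0.938  0.543 -1.525]
time: 21.8
t 21.8 tcp [-109.1   79.5  229.2] F press [-7.6 -0.9 18.2] z [ 0.135  0.897 -0.421] w 0.0315 grip 62.7
a 1.355 tang 14.0 rad 13.9 q [-0.166  0.214 -1.257 -0.957  0.542 -1.544]
```

```bash
for i in 1 2; do python3 -m inch '[[[0,1.5,0.5,0,0,-0.6],[0,2.5,1,0,0,-1],[0,2.5,1,0,0,-1]]]' | head -1; python3 -c "
from h import *
st2()"; done
```

```text
time: 22.1
t 22.1 tcp [-107.3   80.2  228.1] F press [ 1.2  2.5 19.2] z [ 0.14   0.897 -0.419] w 0.0313 grip 64.2
a 1.357 tang 18.3 rad 6.2 q [-0.165  0.224 -1.259 -0.974  0.538 -1.561]
time: 22.4
t 22.4 tcp [-107.2   80.6  227.8] F press [  0.4 -18.4  38.9] z [ 0.142  0.899 -0.415] w 0.031 grip 66.6
a 1.359 tang 36.2 rad 14.2 q [-0.164  0.233 -1.263 -0.993  0.537 -1.576]
```

The end stop is reached: the force rises steeply to 36 N at 1.36 rad. Easing off slightly, then checking it holds steady.

```bash
python3 -m inch '[[[0,-0.7,-0.3,0,0,0],[0,-0.7,-0.3,0,0,0],[0,-0.7,-0.3,0,0,0],[0,-0.7,-0.3,0,0,0],[0,-0.7,-0.3,0,0,0],[0,-0.7,-0.3,0,0,0]]]' | head -1; python3 -c "
from h import *
st2();lever();st2()
a=cv2.imread('pics/s3.png');b=camera('side')[:,:,::-1]
for n,p in dict(knob=[-150,0,86],ring=[-100,120,10]).items():
  u,v=proj('side',w(p)).astype(int);print(n,cv2.absdiff(a[v-6:v+7,u-6:u+7],b[v-6:v+7,u-6:u+7].copy()).mean())"
```

```text
time: 23.0
t 23.0 tcp [-107.2   80.5  227.9] F press [  0.8 -10.2  33.6] z [ 0.141  0.898 -0.416] w 0.0316 grip 65.6
a 1.359 tang 31.4 rad 11.9 q [-0.164  0.23  -1.262 -0.987  0.537 -1.576]
side [(np.float64(25.85595567867036), np.float64(1.3)), (np.float64(25.94275161588181), np.float64(1.35)), (np.float64(26.013850415512465), np.float64(1.25))]
top [(np.float64(9.247460757156048), np.float64(1.15)), (np.float64(9.25023084025854), np.float64(1.2)), (np.float64(9.274238227146814), np.float64(1.1))]
t 23.1 tcp [-107.2   80.5  227.9] F press [  0.8 -10.3  33.9] z [ 0.141  0.898 -0.416] w 0.0313 grip 65.6
a 1.359 tang 31.7 rad 12.0 q [-0.164  0.23  -1.262 -0.987  0.537 -1.576]
knob 1.5364891518737673
ring 3.5187376725838266
```

It's steady against the end stop, the ram is down and the knob hasn't moved. Handing in.

```bash
python3 -c "
from station import job_done
print(job_done())"
```

```text
the job is handed in; nothing more can be done
None
```

I handed the job in at about 23 s with the holder home against the back stop, the catch fully down, and the arm holding the lever on its end stop (about 1.36 rad, 32 N); I inferred the cap seating from that, as it wasn't visible, and two earlier lever grips slipped and let the lever spring up, and one catch press reached 76 N at the fingertips.

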